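# Spray, snug up the adjustable wrench and tighten the slate clamp's nut

## Robot

A 6-joint arm with a two-finger parallel gripper is mounted at the origin on the work surface. World frame = base frame: x ahead of the robot, y to its left, z up, the work surface at z = 0. Lengths are in m, angles in rad, forces in N, time in s.
With the tool pointing down it reaches from about 0.35 to 0.925 m from the base axis. Payload 6.4 kg.
Tool frame: the origin (TCP) lies at the very end of the fingers, on their centre line; the grasp point (between the pads) lies 19 mm behind it (r.grip_depth is the distance from the TCP to the grasp point, in m); z points along the fingers, y is the line along which they close (so a half turn about z gives the same grasp; the last joint's range is limited). The gripper opens to 85 mm and grips with 20 to 120 N. Pads are 22 mm wide; open, the fingers measure 114 mm over their backs; the gripper's body (76 mm by 85 mm) begins 54 mm behind the grasp point. The pads swing forward as they close: fully open they stand 13 mm farther back than shut.
Start: joints at [-1.37, 0.245, 1.558, -0, 1.339, -0.174], TCP at [0.238, -0.605, 0.231] pointing down, gripper open.
Joint ranges: [-3.13, 3.13], [-1.02, 2.26], [0.13, 2.54], [-0.95, 4.09], [0.21, 2.88], [-2.74, 2.74]. Speed limits (rad/s): [2.57, 2.57, 3.14, 3.14, 3.14, 3.14].

## Interface

Orientations are given as [roll, pitch, yaw] about the fixed x, y, z axes, in that order (R = Rz(yaw) Ry(pitch) Rx(roll)).
In Python, from cell import telemetry, vision, ticket, r gives the robot as it stands.
- The arm moves only by the tool play_rows, never from a script. Its arguments are lists of equal length, an entry for each row: "delta_pos": the shift along the tool's x, y, z in m, a list of three; "dr": the turn, a rotation vector about the tool's x, y, z in rad, a list of three; "jaw": the closure, from -1 (fully open) to 1 (shut). In form: {"delta_pos": [[x, y, z], ...], "dr": [[rx, ry, rz], ...], "jaw": [jaw, ...]}. A call has 1 to 8 rows; each row is the pose to reach, as a shift and turn from the pose commanded when the call began, along the tool's axes at that moment; what a row does not reach only later rows make up. A row lasts 1/12 s, in which the tool goes at most 41.7 mm and 7.16 degrees, less where a joint would pass 70% of its speed; a pose out of reach is approached as far as the arm can. A call with a gripper value outside its range is refused whole. The fingers move at their own pace and stop on an object; "grip_force" is the grip in N (left out, the last holds). Time passes only in rows, so rows that repeat a pose let the fingers close. It gives the time, the measured TCP pose, the force, the opening and the grip force at its end, in the units of the state.
- telemetry.get_state(): the state, without advancing time (a new reading comes with each control period).
- vision.read_camera(name): name is "scene" or "top" or "wrist"; returns a dict with "color" (384x512x3 uint8, red, green, blue), "fx", "fy", "cx", "cy" (pixels), "R" (3x3) and "t" (3): a world point X has camera coordinates R X + t. Camera axes: x right, y down, z forward; pixel columns grow to the right and rows downward; lengths in m; the calibration is good to about 2 mm. A picture is of the moment at which its call begins. There is no depth.
- ticket.sign_off(): hands the job in; it is judged then, once.
The state is a dict: "clock": time; "qpos": joint angles; "qd": joint speeds; "tau": joint torques, N m; "position": TCP position; "eef_rot": TCP orientation; "contact_force": force on the tool from outside, world axes, zero at the start; "ft_torque": the same for the moment, N m; "width": finger opening in m; "grasp_force": force on a finger pad.
Only numpy, scipy, OpenCV 4.12 (cv2) and the standard library are available. Lean on these libraries where they do the work, as an engineer would, in place of code of your own. Each camera call takes 0.05 s, during which the arm holds its last target. There are 200 camera calls.

## Task

The slate blank's clamp nut needs tightening. First give it a spray: press the oil can's nozzle cap well down and let it come right up again. Then roll the knurled worm of the adjustable wrench already lying around the nut until its jaw is snug on the nut, and only then swing the wrench handle to turn the nut clockwise (seen from above) by about an eighth of a turn; do not push the nut or the sliding jaw with the gripper itself, and leave the wrench on the nut and the other things where they are.

Things in the scene. Friction and masses are not known exactly. Their poses are not given: they have to be found in the camera images.
- clamp: fixed slate clamp: plywood board 210 x 250 x 15 mm on the bench, slate slab 190 x 220 x 20 mm on it, then a round grey steel clamp plate, radius 80 mm, its flat top 60 mm above the bench. Origin: centre of the underside, below the nut; z up; x roughly along the wrench's handle at the start. Its place and yaw differ each time
- nut: hexagonal steel nut in the middle of the clamp plate: 46 mm across flats, 53 mm across corners, 20 mm high. Origin: centre of its underside; z up. Turns in place about its vertical axis against 0.5 N m of friction, without rising or sinking. Not to be touched by the gripper
- nut_top (a point): centre of the nut's top face, on its axis, 80 mm above the bench; the stud's end stands 4 mm above it
- nut_turn (a joint): turn of the nut with its stud, rad: 0 at the start, grows clockwise seen from above (tightening); an eighth of a turn is 0.79
- wrench: loose steel adjustable wrench, 208 mm long, 0.73 kg, flat on the clamp plate, open jaws around the nut. Origin: on its underside, at the nut's centre when snug. x along the handle, away from the nut; y to the sliding jaw; z up. Head 14 mm thick, x -26 to 78 mm; fixed jaw's inner face at y -23, throat wall at x 29 mm. Starts 1 to 2 mm off centre, up to 2 degrees askew
- wrench_centre (a point): point of the wrench 7 mm above its origin, half-way up the head
- handle_grip (a point): point on the handle's centre line, half-way up, 140 mm from the wrench's origin. The handle is a straight level bar 22 mm wide and 12 mm thick, 78 to 182 mm from the origin, its middle 67 mm above the bench, over bare bench or things under 20 mm high. It overhangs the plate: a push down of over 1.5 N tips the wrench
- worm_top (a point): top of the worm, a dark knurled roller 24 mm in diameter, 34 mm long, axis along the wrench's y, 52 mm from the origin along the handle. Top 86 mm above the bench, 12 mm above the wrench's body, 2 mm above the stud. Pressed lightly (6 to 20 N) with shut fingertips and stroked level from the handle's side towards the nut (about 4 N), it closes the jaw; it stays where left. Lift between strokes
- worm (a joint): angle of the worm, rad: grows as its top rolls towards the nut. Jaw opening in mm = 56 - 1.5 x angle: starts at 50 to 53 mm (2 to 4 rad); snug on the 46 mm nut at about 6.7 rad, where it stops. Turning the nut can ease it back by up to 0.4 rad
- jaw: sliding jaw of the wrench, a steel block 55 x 20 x 14 mm on the +y side of the nut, moved only by the worm; origin at the wrench's origin when fully open. Not to be pushed by the gripper
- jaw_face (a point): middle of the inner face of the sliding jaw, half-way up; its y in the wrench's frame is the jaw opening less 23 mm
- cap_top (a point): centre of the top of the white round nozzle cap, 32 mm in diameter, 172 mm above the bench, on an aluminium oil can (54 mm in diameter) that is held fast in a wooden block 85 mm square, on the far side of the nut from the handle. x axis along the spout, towards the nut
- cap (a joint): how far the nozzle cap is pressed down, m: 0 up, 0.008 fully down; sprung, needs about 2 N to start and 6 N for full travel; it must go down at least 0.005 and comes up by itself
- spanner: plain open-ended steel spanner 170 mm long, lying flat beyond the clamp, on the side to which the handle swings; origin on its underside; bystander, to be left alone
- jar: amber glass jar with a black lid, 60 mm in diameter and 75 mm high, beside the clamp; origin at the centre of its underside; bystander, to be left alone
- chisel: steel stone chisel 165 mm long and 14 mm thick lying between the clamp and the robot; origin on its underside; bystander, to be left alone
- mallet: wooden mallet 250 mm long, lying on the left; origin on its underside; bystander, to be left alone
- tin: open steel tin 110 x 90 x 45 mm on the right; origin at the centre of its underside; bystander, to be left alone
- stone: white marble offcut 100 x 70 x 60 mm on the left; origin at the centre of its underside; bystander, to be left alone
Not all that is in view belongs to the job. Of the things like the part that bears cap_top, leave any that is orange; of the rest the larger one is meant.

How it is judged:
By the outcome, as a careful person would: the job done as asked, in the order asked, and still so for the second after the job is handed in, with the robot touching nothing.
It also fails if it takes over 54 s, if anything falls off the work surface, if the arm or the gripper's body presses on something with over 40 N, if the wrist force passes 120 N, or if a joint passes its speed limit or range.

## Working session

There is one attempt and no reset: what is moved stays moved. The work goes in short steps, Python scripts to look and compute and a tool call to move; the robot and the scene stay as the last step left them, time stands still between calls to the robot, and variables do not carry over. Pictures are saved under pics/ and viewed, at most 10 in all, crops included, and the job is handed in when it is done.

Besides the shell and the picture viewer there is one more tool, called after "Call:" by a JSON object that holds its "api" and its "payload". play_rows: Moves the arm, as the interface text tells. Its arguments: {"type":"object","properties":{"delta_pos":{"type":"array","items":{"type":"array","items":{"type":"number"}}},"dr":{"type":"array","items":{"type":"array","items":{"type":"number"}}},"jaw":{"type":"array","items":{"type":"number"}},"grip_force":{"type":"number"}},"required":["delta_pos","dr","jaw"]}

```bash
mkdir -p pics; ls; python3 - <<'E'
from cell import telemetry, vision, ticket, r
import cv2,numpy as np
s=telemetry.get_state(); print({k:np.round(v,3) for k,v in s.items()})
for n in("scene","top"):
    c=vision.read_camera(n); cv2.imwrite(f"pics/{n}0.png",cv2.resize(c["color"][:,:,::-1],None,fx=1.5,fy=1.5,interpolation=cv2.INTER_CUBIC))
    print(n,c["fx"],c["fy"],c["cx"],c["cy"],np.round(c["R"],4).tolist(),np.round(c["t"],4).tolist())
E
```

```text
pics
{'clock': np.float64(0.0), 'qpos': array([-1.37 ,  0.246,  1.559, -0.   ,  1.339, -0.174]), 'qd': array([-0.001, -0.001,  0.   ,  0.002, -0.001, -0.002]), 'tau': array([ 1.0000e-03, -4.2950e+01, -3.2613e+01, -0.0000e+00,  5.0000e-03,
       -0.0000e+00]), 'position': array([ 0.238, -0.604,  0.23 ]), 'eef_rot': array([-3.14 , -0.   ,  0.375]), 'contact_force': array([0.022, 0.423, 0.64 ]), 'ft_torque': array([0.034, 0.001, 0.042]), 'grasp_force': np.float64(0.0), 'width': np.float64(0.086)}
scene 349.50398588204496 349.50398588204496 255.6327425345505 190.26431038446844 [[0.3061, 0.952, 0.0069], [0.5152, -0.1596, -0.8421], [-0.8005, 0.2613, -0.5393]] [-0.1914, -0.1872, 1.7523]
top 464.41159239861724 464.41159239861724 247.34313999438777 190.42398698763347 [[0.0131, -0.9998, -0.0142], [-0.9838, -0.0104, -0.1788], [0.1786, 0.0163, -0.9838]] [0.0251, 0.5955, 1.3222]
```

View pics/scene0.png

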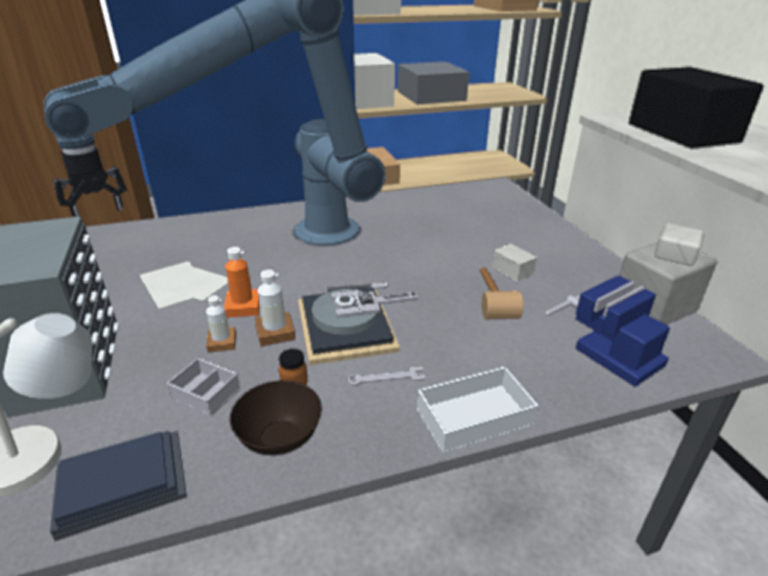

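View pics/top0.png

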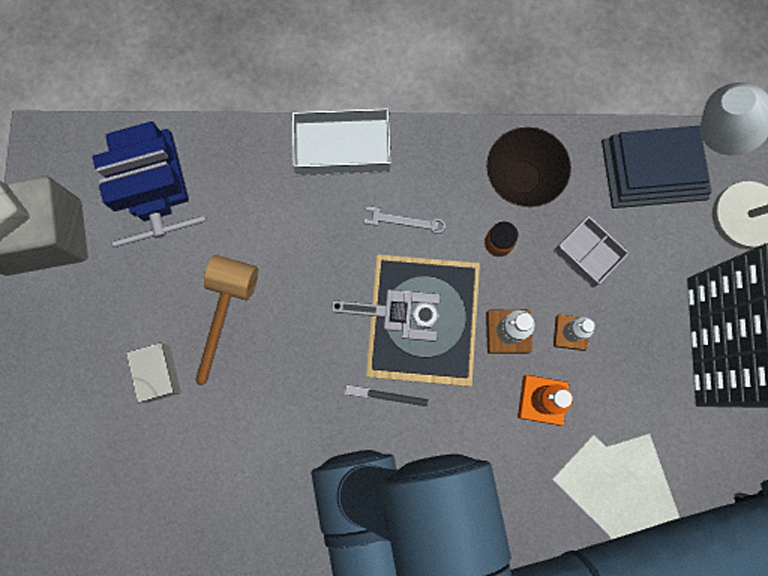

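The scene view shows the clamp in the middle, and the handle pointing to +y. The top view has the nut at (425,315), the worm at (398,311), the handle end at (337,307), and the wanted large aluminium can's cap near (520,322); the orange can and the smaller can are to be left. Next I'll enlarge the relevant region.

```bash
cat > h.py <<'E'
from cell import telemetry, vision, ticket, r
import cv2,numpy as np
from scipy.spatial.transform import Rotation as Ro
def pix2w(c,u,v,z):
    d=c["R"].T@np.array([(u-c["cx"])/c["fx"],(v-c["cy"])/c["fy"],1]); o=-c["R"].T@c["t"]
    return o+d*(z-o[2])/d[2]
def w2pix(c,X):
    p=c["R"]@np.asarray(X)+c["t"]; return np.array([c["fx"]*p[0]/p[2]+c["cx"],c["fy"]*p[1]/p[2]+c["cy"]])
def crop(c,u0,v0,w,h,k,fn):
    cv2.imwrite(fn,cv2.resize(c["color"][v0:v0+h,u0:u0+w,::-1],None,fx=k,fy=k,interpolation=cv2.INTER_CUBIC))
def tool(goal):  # world goal TCP position -> shift in tool axes
    s=telemetry.get_state(); return Ro.from_euler("xyz",s["eef_rot"]).inv().apply(np.array(goal)-s["position"])
E
python3 - <<'E'
from h import *
c=vision.read_camera("top"); crop(c,216,170,152,90,5,"pics/top1.png")
E
```

```text
(no output)
```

View pics/top1.png

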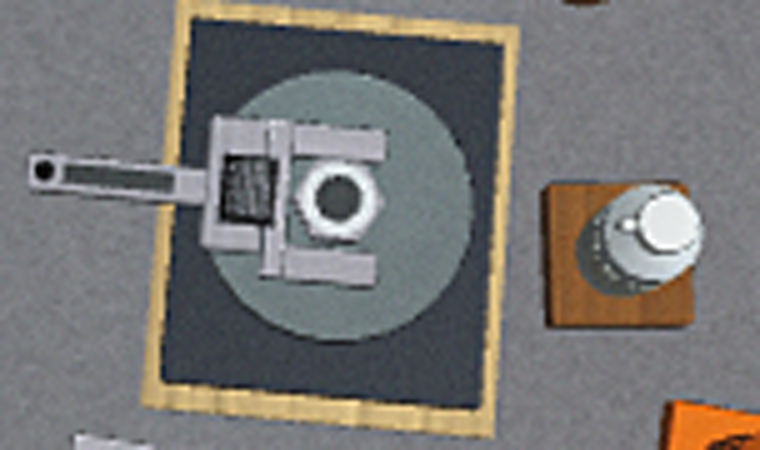

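Crop shows: stud end at (337,197), worm (248,190), handle end hole (44,170), handle/head joint (185,184), cap top centre (668,218).

```bash
python3 - <<'E'
from h import *
c=vision.read_camera("top")
P={}
for n,u,v,z in [("nut",337,197,.084),("worm",248,190,.086),("hend",44,170,.073),("hj",185,184,.073),("cap",668,218,.172),("jarlid",0,0,.075)]:
    P[n]=pix2w(c,216+u/5,170+v/5,z); print(n,P[n].round(4))
d=P["hend"]-P["nut"]; print(np.arctan2(d[1],d[0]), np.linalg.norm(d[:2]),np.linalg.norm((P["worm"]-P["nut"])[:2]))
d=P["hend"]-P["hj"]; print(np.arctan2(d[1],d[0]))
print(tool([*P["cap"][:2],.23]))
E
```

```text
nut [ 0.5354 -0.0726  0.084 ]
worm [ 0.5386 -0.0215  0.086 ]
hend [0.5509 0.0969 0.073 ]
hj [0.5435 0.0148 0.073 ]
cap [ 0.5136 -0.2438  0.172 ]
jarlid [0.6514 0.1249 0.075 ]
1.4796455827446504 0.17021916139500157 0.051276319776859536
1.4818932599204466
[ 0.3886606 -0.2347279  0.0009476]
```

Call:
{"api": "play_rows", "payload": {"delta_pos": [[0.03,-0.018,-0.02],[0.06,-0.036,-0.02],[0.09,-0.054,-0.02],[0.12,-0.072,-0.02],[0.15,-0.09,-0.02],[0.18,-0.108,-0.02],[0.21,-0.127,-0.02],[0.24,-0.145,-0.02]], "dr": [[0,0,0],[0,0,0],[0,0,0],[0,0,0],[0,0,0],[0,0,0],[0,0,0],[0,0,0]], "jaw": [1,1,1,1,1,1,1,1]}}

```text
clock: 0.87
position: [0.4089, -0.3804, 0.2512]
eef_rot: [-3.141, -0.0, 0.375]
contact_force: [0.4, -0.8, -0.3]
width: 0.0001
grasp_force: 0.0
```

Call:
{"api": "play_rows", "payload": {"delta_pos": [[0.03,-0.018,0],[0.06,-0.036,0],[0.09,-0.054,0],[0.12,-0.072,0],[0.149,-0.09,0],[0.149,-0.09,0],[0.149,-0.09,0]], "dr": [[0,0,0],[0,0,0],[0,0,0],[0,0,0],[0,0,0],[0,0,0],[0,0,0]], "jaw": [1,1,1,1,1,1,1]}}

```text
clock: 1.45
position: [0.5145, -0.2424, 0.2511]
eef_rot: [-3.141, 0.0, 0.378]
contact_force: [-0.4, -1.1, 0.6]
width: 0.0001
grasp_force: 0.0
```

```bash
python3 - <<'E'
from h import *
s=telemetry.get_state(); print(s["clock"],s["position"],s["eef_rot"],s["contact_force"],s["width"],s["qpos"])
c=vision.read_camera("wrist"); crop(c,0,0,512,384,1.5,"pics/w0.png")
print(w2pix(c,[.5136,-.2438,.172])*1.5,w2pix(c,s["position"])*1.5)
print((-c["R"].T@c["t"]).round(3),c["fx"])
E
```

```text
1.45 [ 0.51453115 -0.24236837  0.25105818] [-3.14136080e+00  4.36143159e-04  3.77987517e-01] [-0.39684562 -1.06225496  0.63291803] 8.962436584502984e-05 [-6.39396641e-01  3.96054373e-02  1.74930343e+00 -2.55204014e-04
  1.35311027e+00  5.53467389e-01]
[378.8506401  296.95017724] [377.0467956  373.08888555]
[ 0.588 -0.213  0.394] 316.41381333042193
```

View pics/w0.png

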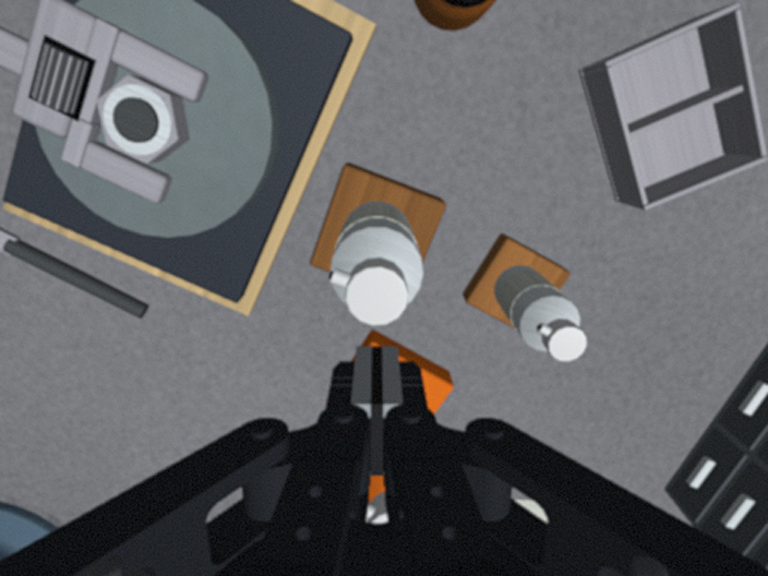

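The wrist view shows the cap centred at (377,294), which matches the predicted (379,297). Now I'll press.

Call:
{"api": "play_rows", "payload": {"delta_pos": [[0,0,0.03],[0,0,0.055],[0,0,0.072],[0,0,0.078],[0,0,0.082],[0,0,0.086],[0,0,0.087],[0,0,0.087]], "dr": [[0,0,0],[0,0,0],[0,0,0],[0,0,0],[0,0,0],[0,0,0],[0,0,0],[0,0,0]], "jaw": [1,1,1,1,1,1,1,1]}}

```text
clock: 2.17
position: [0.5141, -0.2448, 0.1657]
eef_rot: [3.14, -0.0, 0.375]
contact_force: [-3.2, -0.2, 4.5]
width: 0.0003
grasp_force: 2.4
```

Call:
{"api": "play_rows", "payload": {"delta_pos": [[0,0,0],[0,0,0],[0,0,0]], "dr": [[0,0,0],[0,0,0],[0,0,0]], "jaw": [1,1,1]}}

```text
clock: 2.42
position: [0.5144, -0.2446, 0.1654]
eef_rot: [3.139, -0.001, 0.375]
contact_force: [-4.0, -2.4, 5.2]
width: 0.0
grasp_force: 2.5
```

Call:
{"api": "play_rows", "payload": {"delta_pos": [[0,0,0.0015],[0,0,0.0015],[0,0,-0.01],[0,0,-0.04],[0,0,-0.08],[0,0,-0.08],[0,0,-0.08]], "dr": [[0,0,0],[0,0,0],[0,0,0],[0,0,0],[0,0,0],[0,0,0],[0,0,0]], "jaw": [1,1,1,1,1,1,1]}}

```text
clock: 3.0
position: [0.5157, -0.2443, 0.2478]
eef_rot: [3.136, -0.005, 0.375]
contact_force: [0.1, 0.0, 0.2]
width: -0.0001
grasp_force: 0.0
```

```bash
python3 - <<'E'
from h import *
s=telemetry.get_state(); print(s["clock"],s["position"],s["eef_rot"])
# stroke from handle side of worm; direction along -y' ; wanted tool y // wrench y, so pads' 22mm width? 
print("to above worm",tool([.5386,-.0215,.13]))
E
```

```text
3.0 [ 0.51570619 -0.24428944  0.24777657] [ 3.13645166 -0.00474202  0.3750976 ]
to above worm [ 0.10236428 -0.19951722  0.11723915]
```

Pressed to about full travel, and the cap is released. Next I'll move above the worm, with tool x along the handle.

Call:
{"api": "play_rows", "payload": {"delta_pos": [[0.012,-0.025,0],[0.025,-0.05,0],[0.038,-0.075,0],[0.05,-0.1,0],[0.064,-0.125,0],[0.076,-0.15,0],[0.09,-0.175,0.02],[0.104,-0.2,0.05]], "dr": [[0,0,-0.12],[0,0,-0.24],[0,0,-0.36],[0,0,-0.48],[0,0,-0.6],[0,0,-0.72],[0,0,-0.84],[0,0,-0.96]], "jaw": [1,1,1,1,1,1,1,1]}}

```text
clock: 3.67
position: [0.5391, -0.0181, 0.1958]
eef_rot: [3.136, -0.001, 1.341]
contact_force: [1.3, -0.3, -0.1]
width: -0.0004
grasp_force: 0.0
```

Call:
{"api": "play_rows", "payload": {"delta_pos": [[0,0,0.02],[0,0,0.04],[0,0,0.06],[0,0,0.06],[0,0,0.06]], "dr": [[0,0,-0.08],[0,0,-0.145],[0,0,-0.145],[0,0,-0.145],[0,0,-0.145]], "jaw": [1,1,1,1,1]}}

```text
clock: 4.08
position: [0.536, -0.0189, 0.1324]
eef_rot: [-3.137, -0.001, 1.48]
contact_force: [0.7, -0.2, 1.0]
width: -0.0001
grasp_force: 0.0
```

```bash
python3 - <<'E'
from h import *
s=telemetry.get_state(); print(s["clock"],s["position"],s["eef_rot"],s["contact_force"],s["width"],s["qpos"])
c=vision.read_camera("wrist"); crop(c,0,0,512,384,1.5,"pics/w1.png"); np.savez("w1.npz",R=c["R"],t=c["t"],**{k:c[k] for k in("fx","fy","cx","cy")})
print(w2pix(c,[.5386,-.0215,.086])*1.5,w2pix(c,s["position"])*1.5,w2pix(c,[.5354,-.0726,.084])*1.5)
E
```

```text
4.0833 [ 0.5360283  -0.01889454  0.13240409] [-3.13733418e+00 -1.27631977e-03  1.47964777e+00] [ 0.69303963 -0.22998929  1.03411222] -0.0001352594929549994 [-2.47031848e-01  9.70240031e-02  1.91903378e+00  6.63095178e-04
  1.12993995e+00 -1.56170284e-01]
[381.33540587 324.4418821 ] [373.82252668 372.30739632] [384.05990273 423.94312318]
```

View pics/w1.png

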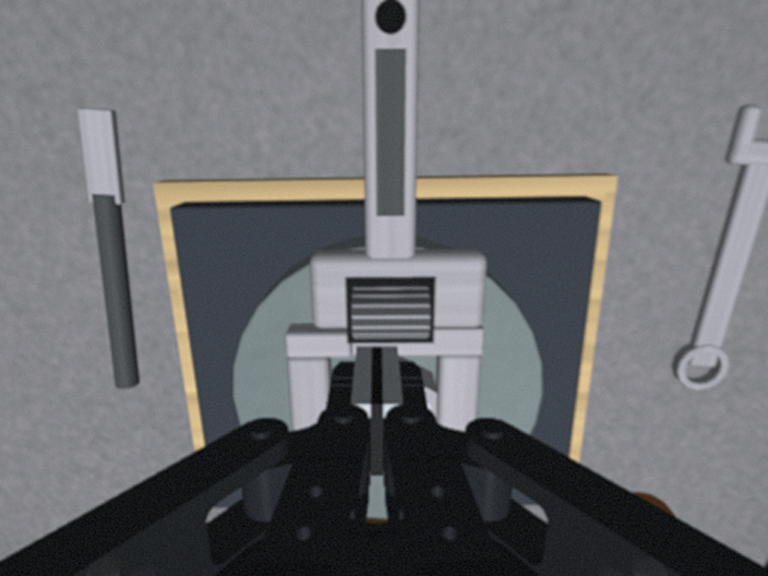

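The wrist view shows the worm window at (347–435, 278–342), centre (391,310), and the handle axis at x≈391 (hole at (391,15)). The fingers' tip is at (377,360).

```bash
python3 - <<'E'
from h import *
c=dict(np.load("w1.npz"))
f=lambda u,v,z:pix2w(c,u/1.5,v/1.5,z)
for n,p in dict(win=(391,310,.074),wina=(391,278,.074),winb=(391,342,.074),wtop=(391,310,.086),hole=(391,15,.073),hb=(390,250,.073),hL=(367,240,.073),hR=(415,240,.073)).items(): print(n,f(*p).round(4))
d=f(391,15,.073)-f(390,250,.073); print(np.arctan2(d[1],d[0]))
s=telemetry.get_state()["position"]; print(s)
E
```

```text
win [ 0.5432 -0.0199  0.074 ]
wina [ 0.5444 -0.0048  0.074 ]
winb [ 0.5419 -0.0358  0.074 ]
wtop [ 0.5433 -0.0152  0.086 ]
hole [0.553  0.0993 0.073 ]
hb [0.5451 0.0078 0.073 ]
hL [0.5355 0.0131 0.073 ]
hR [0.5563 0.0113 0.073 ]
1.484538010666099
[ 0.53726823 -0.0193806   0.13405657]
```

Call:
{"api": "play_rows", "payload": {"delta_pos": [[0.009,0.004,0.02],[0.009,0.004,0.04],[0.009,0.004,0.042],[0.009,0.004,0.042]], "dr": [[0,0,0],[0,0,0],[0,0,0],[0,0,0]], "jaw": [1,1,1,1]}}

```text
clock: 4.47
position: [0.5421, -0.011, 0.0924]
eef_rot: [-3.141, -0.0, 1.479]
contact_force: [0.9, -0.0, -0.3]
width: -0.0001
grasp_force: 0.0
```

Call:
{"api": "play_rows", "payload": {"delta_pos": [[0,0,0.003],[0,0,0.005],[0,0,0.007],[0,0,0.007]], "dr": [[0,0,0],[0,0,0],[0,0,0],[0,0,0]], "jaw": [1,1,1,1]}}

```text
clock: 4.8
position: [0.5429, -0.0113, 0.086]
eef_rot: [3.14, 0.0, 1.48]
contact_force: [0.9, 0.3, 0.1]
width: 0.0
grasp_force: 0.4
```

Call:
{"api": "play_rows", "payload": {"delta_pos": [[0,0,0.001],[0,0,0.002],[0,0,0.002]], "dr": [[0,0,0],[0,0,0],[0,0,0]], "jaw": [1,1,1]}}

```text
clock: 5.05
position: [0.5431, -0.0113, 0.0855]
eef_rot: [3.141, 0.0, 1.48]
contact_force: [-5.1, 1.4, 11.7]
width: -0.0001
grasp_force: 5.6
```

Call:
{"api": "play_rows", "payload": {"delta_pos": [[-0.003,0,0],[-0.006,0,0],[-0.009,0,0],[-0.012,0,0],[-0.015,0,0],[-0.018,0,0],[-0.019,0,0],[-0.019,0,0]], "dr": [[0,0,0],[0,0,0],[0,0,0],[0,0,0],[0,0,0],[0,0,0],[0,0,0],[0,0,0]], "jaw": [1,1,1,1,1,1,1,1]}}

```text
clock: 5.72
position: [0.5415, -0.0299, 0.0854]
eef_rot: [3.14, -0.001, 1.48]
contact_force: [-3.4, 2.6, 10.2]
width: -0.0002
grasp_force: 5.1
```

Call:
{"api": "play_rows", "payload": {"delta_pos": [[0,0,-0.008],[0,0,-0.015],[0.019,0,-0.015],[0.019,0,-0.015],[0.019,0,-0.006],[0.019,0,0],[0.019,0,0]], "dr": [[0,0,0],[0,0,0],[0,0,0],[0,0,0],[0,0,0],[0,0,0],[0,0,0]], "jaw": [1,1,1,1,1,1,1]}}

```text
clock: 6.3
position: [0.5431, -0.0111, 0.0853]
eef_rot: [-3.141, -0.001, 1.479]
contact_force: [-5.5, 4.5, 17.0]
width: -0.0002
grasp_force: 8.8
```

Call:
{"api": "play_rows", "payload": {"delta_pos": [[-0.003,0,0],[-0.006,0,0],[-0.009,0,0],[-0.012,0,0],[-0.015,0,0],[-0.018,0,0],[-0.019,0,0],[-0.019,0,0]], "dr": [[0,0,0],[0,0,0],[0,0,0],[0,0,0],[0,0,0],[0,0,0],[0,0,0],[0,0,0]], "jaw": [1,1,1,1,1,1,1,1]}}

```text
clock: 6.97
position: [0.5414, -0.0308, 0.085]
eef_rot: [3.141, 0.0, 1.479]
contact_force: [-4.8, 1.1, 15.1]
width: 0.0
grasp_force: 7.3
```

Call:
{"api": "play_rows", "payload": {"delta_pos": [[0,0,-0.01],[0.006,0,-0.03],[0.012,0,-0.05],[0.012,0,-0.05]], "dr": [[0,0,0],[0,0,0],[0,0,0],[0,0,0]], "jaw": [1,1,1,1]}}

```text
clock: 7.3
position: [0.5438, -0.0183, 0.1366]
eef_rot: [3.136, 0.001, 1.48]
contact_force: [-0.1, -0.3, 0.5]
width: 0.0001
grasp_force: 0.0
```

```bash
python3 - <<'E'
from h import *
s=telemetry.get_state(); print(s["clock"],s["position"],s["eef_rot"],s["contact_force"])
c=vision.read_camera("wrist"); crop(c,160,120,200,150,4,"pics/w2.png"); np.savez("w2.npz",R=c["R"],t=c["t"],**{k:c[k] for k in("fx","fy","cx","cy")})
E
```

```text
7.3 [ 0.54381446 -0.01834033  0.13658946] [3.13556641e+00 8.14647705e-04 1.48010549e+00] [-0.10583713 -0.34874885  0.54319238]
```

View pics/w2.png

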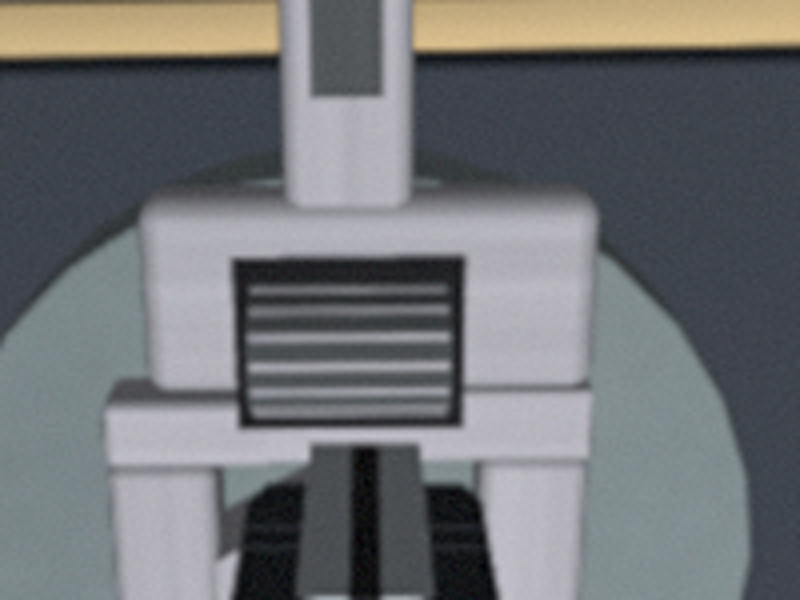

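The crop shows the sliding jaw's inner edge at x≈218 and the fixed jaw's inner edge at x≈480 (row 500). The worm is at (350,340).

```bash
python3 - <<'E'
from h import *
c=dict(np.load("w2.npz"))
f=lambda u,v,z:pix2w(c,160+u/4,120+v/4,z)
for z in(.074,): print(np.linalg.norm(f(218,500,z)-f(480,500,z)), np.linalg.norm(f(287,150,.073)-f(412,150,.073)),np.linalg.norm(f(110,440,z)-f(590,440,z)),f(480,500,z),f(350,342,.074),f(350,342,.086))
E
```

```text
0.04737312466695473 0.02076267335696674 0.08541660767525308 [ 0.56311736 -0.05218009  0.074     ] [ 0.54255931 -0.01951979  0.074     ] [ 0.54304731 -0.01487529  0.086     ]
```

Call:
{"api": "play_rows", "payload": {"delta_pos": [[0.007,0,0.03],[0.007,0,0.044],[0.007,0,0.0485],[0.007,0,0.0495],[0.007,0,0.0495]], "dr": [[0,0,0],[0,0,0],[0,0,0],[0,0,0],[0,0,0]], "jaw": [1,1,1,1,1]}}

```text
clock: 7.77
position: [0.5412, -0.0104, 0.085]
eef_rot: [-3.136, -0.002, 1.48]
contact_force: [-11.8, 5.6, 22.5]
width: 0.0003
grasp_force: 11.5
```

Call:
{"api": "play_rows", "payload": {"delta_pos": [[-0.003,0,0],[-0.006,0,0],[-0.009,0,0],[-0.012,0,0],[-0.014,0,0],[-0.014,0,0]], "dr": [[0,0,0],[0,0,0],[0,0,0],[0,0,0],[0,0,0],[0,0,0]], "jaw": [1,1,1,1,1,1]}}

```text
clock: 8.27
position: [0.5398, -0.0233, 0.0854]
eef_rot: [-3.136, -0.005, 1.479]
contact_force: [-13.4, 11.0, 27.4]
width: 0.0
grasp_force: 13.3
```

Call:
{"api": "play_rows", "payload": {"delta_pos": [[-0.002,0,0],[-0.005,0,0],[-0.005,0,0]], "dr": [[0,0,0],[0,0,0],[0,0,0]], "jaw": [1,1,1]}}

```text
clock: 8.52
position: [0.5403, -0.028, 0.0854]
eef_rot: [-3.139, -0.005, 1.479]
contact_force: [-8.2, 11.7, 23.0]
width: 0.0001
grasp_force: 11.4
```

Call:
{"api": "play_rows", "payload": {"delta_pos": [[0,0,-0.008],[0,0,-0.015],[0.019,0,-0.015],[0.019,0,-0.015],[0.019,0,-0.006],[0.019,0,0],[0.019,0,0]], "dr": [[0,0,0],[0,0,0],[0,0,0],[0,0,0],[0,0,0],[0,0,0],[0,0,0]], "jaw": [1,1,1,1,1,1,1]}}

```text
clock: 9.1
position: [0.5427, -0.0107, 0.0851]
eef_rot: [-3.14, -0.002, 1.479]
contact_force: [-5.7, 6.2, 17.1]
width: -0.0001
grasp_force: 8.8
```

Call:
{"api": "play_rows", "payload": {"delta_pos": [[-0.003,0,0],[-0.006,0,0],[-0.009,0,0],[-0.012,0,0],[-0.012,0,0]], "dr": [[0,0,0],[0,0,0],[0,0,0],[0,0,0],[0,0,0]], "jaw": [1,1,1,1,1]}}

```text
clock: 9.52
position: [0.5425, -0.022, 0.0856]
eef_rot: [3.14, -0.004, 1.478]
contact_force: [-2.9, 9.0, 18.1]
width: -0.0
grasp_force: 8.7
```

Call:
{"api": "play_rows", "payload": {"delta_pos": [[-0.003,0,0],[-0.007,0,0],[-0.007,0,0]], "dr": [[0,0,0],[0,0,0],[0,0,0]], "jaw": [1,1,1]}}

```text
clock: 9.77
position: [0.5424, -0.0297, 0.0854]
eef_rot: [3.138, -0.003, 1.478]
contact_force: [-0.2, 7.2, 12.6]
width: -0.0003
grasp_force: 6.7
```

Call:
{"api": "play_rows", "payload": {"delta_pos": [[0,0,-0.01],[0.006,0,-0.03],[0.012,0,-0.05],[0.012,0,-0.05]], "dr": [[0,0,0],[0,0,0],[0,0,0],[0,0,0]], "jaw": [1,1,1,1]}}

```text
clock: 10.1
position: [0.5436, -0.0186, 0.1367]
eef_rot: [3.136, 0.001, 1.48]
contact_force: [0.2, -0.9, 0.1]
width: -0.0003
grasp_force: 0.0
```

```bash
python3 - <<'E'
from h import *
s=telemetry.get_state(); print(s["clock"],s["position"],s["eef_rot"],s["contact_force"])
c=vision.read_camera("wrist"); crop(c,160,120,200,150,4,"pics/w3.png"); np.savez("w3.npz",R=c["R"],t=c["t"],**{k:c[k] for k in("fx","fy","cx","cy")})
E
```

```text
10.1 [ 0.54355361 -0.01856832  0.13670483] [3.13633457e+00 1.14294724e-03 1.48004926e+00] [ 0.22542233 -0.88215878  0.13496283]
```

View pics/w3.png

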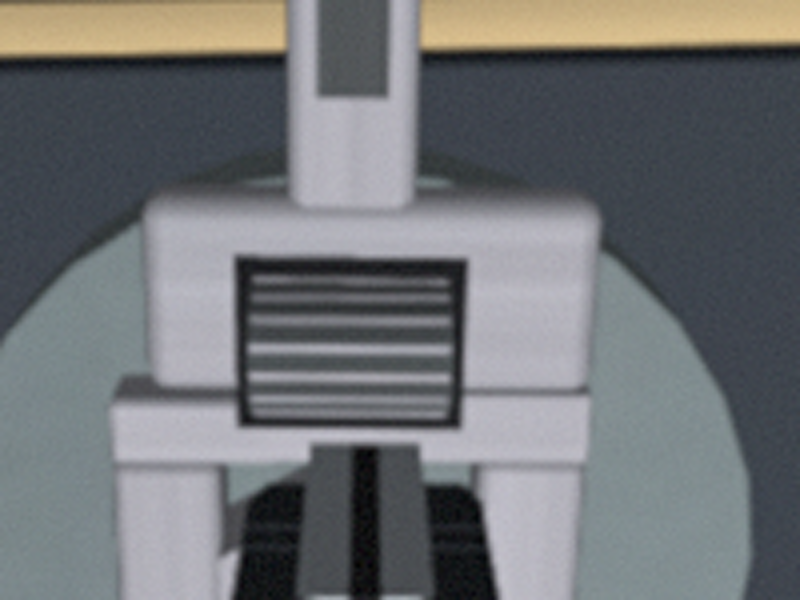

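The sliding jaw's edge has moved to x≈222 against the fixed jaw's 480, so the opening is about 46 mm. The drag force rose to its slip limit, so the worm is stopped and the jaw is snug. Next I'll locate the handle line from this picture, moving the gripper towards it meanwhile.

Call:
{"api": "play_rows", "payload": {"delta_pos": [[0.02,0,0],[0.045,0,0],[0.07,0,0],[0.086,0,0],[0.086,0,0],[0.086,0,0],[0.086,0,0]], "dr": [[0,0,0],[0,0,0],[0,0,0],[0,0,0],[0,0,0],[0,0,0],[0,0,0]], "jaw": [0.05,0.05,0.05,0.05,0.05,0.05,0.05]}}

```text
clock: 10.73
position: [0.5488, 0.0668, 0.1325]
eef_rot: [-3.14, 0.001, 1.479]
contact_force: [-0.4, -0.2, -0.3]
width: 0.0403
grasp_force: 0.0
```

```bash
python3 - <<'E'
from h import *
c=dict(np.load("w3.npz"))
f=lambda u,v,z:pix2w(c,160+u/4,120+v/4,z)
print("handle",f(353.5,150,.073),f(354,5,.073))
c=vision.read_camera("wrist"); cv2.imwrite("pics/w4.png",cv2.resize(c["color"][:,:,::-1],None,fx=1.5,fy=1.5)); np.savez("w4.npz",R=c["R"],t=c["t"],**{k:c[k] for k in("fx","fy","cx","cy")})
c=vision.read_camera("top"); crop(c,216,170,152,90,5,"pics/top2.png")
s=telemetry.get_state(); print(s["clock"],s["position"],s["eef_rot"],s["width"])
E
```

```text
handle [0.54598164 0.01378963 0.073     ] [0.54826412 0.0374331  0.073     ]
10.8333 [0.54916584 0.06659239 0.13312224] [-3.14053264e+00  2.89842707e-04  1.47848708e+00] 0.040319696488267665
```

View pics/w4.png

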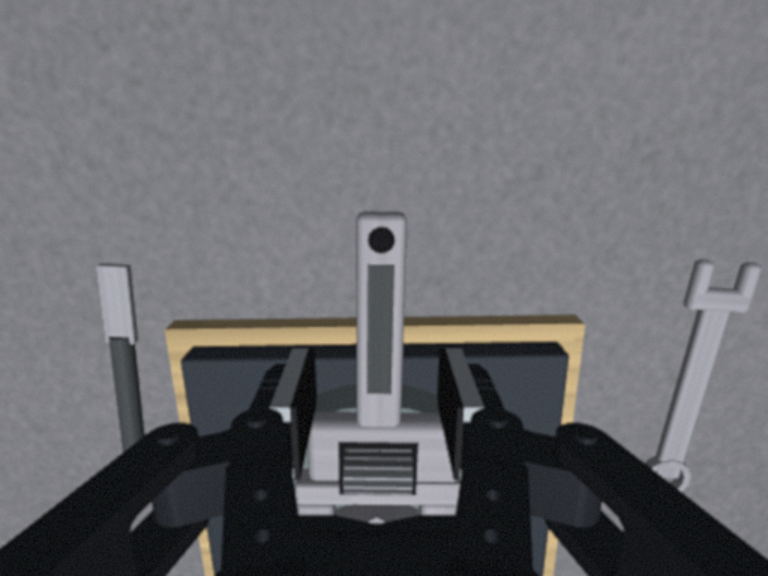

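The view shows the handle (centre x≈380, hole at (381,239)) centred between the open fingers (pads at x≈300 and 455). I'll descend astride it.

Call:
{"api": "play_rows", "payload": {"delta_pos": [[0,0.001,0.02],[0,0.001,0.04],[0,0.001,0.055],[0,0.001,0.07],[0,0.001,0.083],[0,0.001,0.083],[0,0.001,0.083]], "dr": [[0,0,0],[0,0,0],[0,0,0],[0,0,0],[0,0,0],[0,0,0],[0,0,0]], "jaw": [0.05,0.05,0.05,0.05,0.05,0.05,0.05]}}

```text
clock: 11.42
position: [0.55, 0.0671, 0.0502]
eef_rot: [-3.14, 0.0, 1.479]
contact_force: [0.9, -0.7, -0.1]
width: 0.0406
grasp_force: 0.0
```

```bash
python3 - <<'E'
from h import *
s=telemetry.get_state(); print(s["clock"],s["position"],s["contact_force"],s["width"])
# commanded state in frame at nut: r=.14, lead e; first 9mm advance then arc
r_,c0=.14,0.
L=.009
for p in np.arange(0.05,.9,.05):
    R=np.array([[np.cos(p),-np.sin(p)],[np.sin(p),np.cos(p)]]); print(round(p,2),(R@[r_,L]-[r_,L]).round(4), end=" | ")
for n in(.3,.4): print(n)
E
```

```text
11.4167 [0.55004285 0.06710557 0.05022328] [ 0.88371188 -0.70527899 -0.08779531] 0.04061874576502454
0.05 [-0.0006  0.007 ] | 0.1 [-0.0016  0.0139] | 0.15 [-0.0029  0.0208] | 0.2 [-0.0046  0.0276] | 0.25 [-0.0066  0.0344] | 0.3 [-0.0089  0.041 ] | 0.35 [-0.0116  0.0475] | 0.4 [-0.0146  0.0538] | 0.45 [-0.0179  0.06  ] | 0.5 [-0.0215  0.066 ] | 0.55 [-0.0254  0.0718] | 0.6 [-0.0295  0.0775] | 0.65 [-0.034   0.0829] | 0.7 [-0.0387  0.0881] | 0.75 [-0.0437  0.093 ] | 0.8 [-0.0489  0.0977] | 0.85 [-0.0544  0.1021] | 0.3
0.4
```

Call:
{"api": "play_rows", "payload": {"delta_pos": [[0,0.003,0],[0,0.006,0],[0,0.008,0],[0,0.009,0],[0,0.009,0]], "dr": [[0,0,0],[0,0,0],[0,0,0],[0,0,0],[0,0,0]], "jaw": [0.05,0.05,0.05,0.05,0.05]}}

```text
clock: 11.83
position: [0.5596, 0.0668, 0.0512]
eef_rot: [-3.142, -0.0, 1.48]
contact_force: [-2.1, 0.6, 0.9]
width: 0.0407
grasp_force: 0.8
```

Call:
{"api": "play_rows", "payload": {"delta_pos": [[-0.0006,0.007,0],[-0.0016,0.0139,0],[-0.0029,0.0208,0],[-0.0046,0.0276,0],[-0.0046,0.0276,0]], "dr": [[0,0,0.05],[0,0,0.1],[0,0,0.15],[0,0,0.2],[0,0,0.2]], "jaw": [0.05,0.05,0.05,0.05,0.05]}}

```text
clock: 12.25
position: [0.5858, 0.0598, 0.0504]
eef_rot: [-3.139, 0.0, 1.278]
contact_force: [-3.0, 0.3, 1.8]
width: 0.0406
grasp_force: 1.8
```

Call:
{"api": "play_rows", "payload": {"delta_pos": [[-0.0006,0.007,0],[-0.0016,0.0139,0],[-0.0029,0.0208,0],[-0.0046,0.0276,0],[-0.0066,0.0344,0],[-0.0089,0.041,0],[-0.0116,0.0475,0],[-0.0146,0.0538,0]], "dr": [[0,0,0.05],[0,0,0.1],[0,0,0.15],[0,0,0.2],[0,0,0.25],[0,0,0.3],[0,0,0.35],[0,0,0.4]], "jaw": [0.05,0.05,0.05,0.05,0.05,0.05,0.05,0.05]}}

```text
clock: 12.92
position: [0.6317, 0.0312, 0.0501]
eef_rot: [-3.136, 0.003, 0.879]
contact_force: [-9.2, 3.1, 4.0]
width: 0.0409
grasp_force: 4.4
```

```bash
python3 - <<'E'
from h import *
s=telemetry.get_state(); d=s["position"][:2]-[.5367,-.072]; print(s["clock"],s["eef_rot"],np.linalg.norm(d),np.arctan2(d[1],d[0]),s["contact_force"],s["width"])
c=vision.read_camera("wrist"); cv2.imwrite("pics/w5.png",cv2.resize(c["color"][:,:,::-1],None,fx=1.5,fy=1.5)); np.savez("w5.npz",R=c["R"],t=c["t"],**{k:c[k] for k in("fx","fy","cx","cy")})
E
```

```text
12.9167 [-3.13587769e+00  2.62083033e-03  8.78628334e-01] 0.1402604533297874 0.8266914957922351 [-9.19475253  3.07933839  3.97741787] 0.040862103461225804
```

View pics/w5.png

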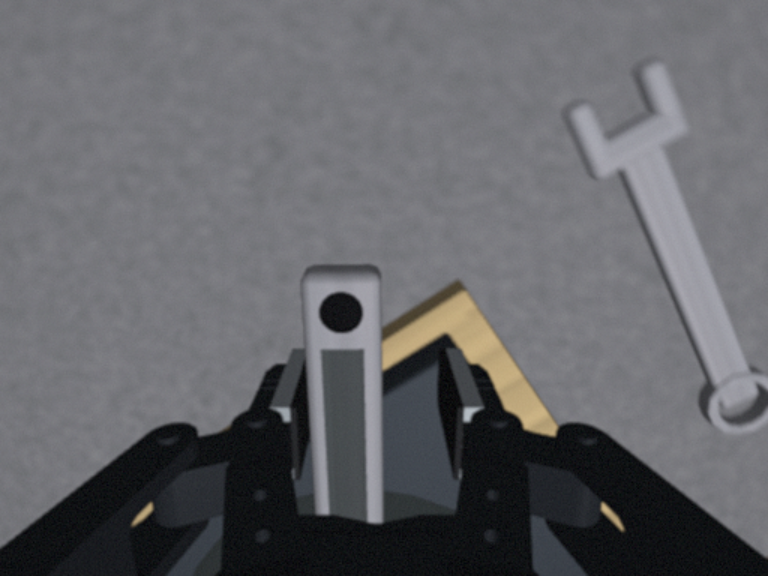

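The handle rests on the left pad. Its hole is at (341,312) and its centre line runs (341,280)–(348,510). Next I'll compute its heading.

```bash
python3 - <<'E'
from h import *
c=dict(np.load("w5.npz")); f=lambda u,v:pix2w(c,u/1.5,v/1.5,.073)
a,b=f(341,312),f(348,510); d=a-b; print(a,b,np.arctan2(d[1],d[0])); e=a-np.array([.5367,-.072,.073]); print(np.arctan2(e[1],e[0]),np.linalg.norm(e))
c=dict(np.load("w4.npz")); f=lambda u,v:pix2w(c,u/1.5,v/1.5,.073)
a,b=f(381,239),f(379,420); d=a-b; print(a,b,np.arctan2(d[1],d[0])); e=a-np.array([.5367,-.072,.073]); print(np.arctan2(e[1],e[0]),np.linalg.norm(e))
E
```

```text
[0.64460661 0.06108581 0.073     ] [0.60258279 0.00930293 0.073     ] 0.8890590176441148
0.8895017314396959 0.17133496039022733
[0.55443063 0.09859075 0.073     ] [0.54540087 0.00772964 0.073     ] 1.4717417462004083
1.4672315267047977 0.1715097084574919
```

Call:
{"api": "play_rows", "payload": {"delta_pos": [[-0.0006,0.007,0],[-0.0016,0.0139,0],[-0.0029,0.0208,0],[-0.0046,0.0276,0],[-0.0055,0.0308,0],[-0.0055,0.0308,0],[-0.0055,0.0308,0]], "dr": [[0,0,0.05],[0,0,0.1],[0,0,0.15],[0,0,0.2],[0,0,0.225],[0,0,0.225],[0,0,0.225]], "jaw": [0.05,0.05,0.05,0.05,0.05,0.05,0.05]}}

```text
clock: 13.55
position: [0.653, 0.0067, 0.0502]
eef_rot: [-3.14, 0.002, 0.656]
contact_force: [-4.5, 1.2, 0.4]
width: 0.0405
grasp_force: 1.9
```

Call:
{"api": "play_rows", "payload": {"delta_pos": [[0,-0.003,0],[0,-0.006,0],[0,-0.009,0],[0,-0.009,0]], "dr": [[0,0,0],[0,0,0],[0,0,0],[0,0,0]], "jaw": [0.05,0.05,0.05,0.05]}}

```text
clock: 13.88
position: [0.6487, 0.014, 0.0511]
eef_rot: [3.141, -0.001, 0.655]
contact_force: [0.4, -0.6, -0.6]
width: 0.0407
grasp_force: 0.0
```

Call:
{"api": "play_rows", "payload": {"delta_pos": [[0,0,-0.02],[0,0,-0.05],[0,0,-0.08],[-0.02,0,-0.11],[-0.04,0,-0.13],[-0.04,0,-0.13],[-0.04,0,-0.13]], "dr": [[0,0,0],[0,0,0],[0,0,0],[0,0,0],[0,0,0],[0,0,0],[0,0,0]], "jaw": [0.05,0.05,0.05,0.05,0.05,0.05,0.05]}}

```text
clock: 14.47
position: [0.6176, -0.0114, 0.1827]
eef_rot: [3.139, -0.003, 0.654]
contact_force: [0.0, -0.2, -0.5]
width: 0.0405
grasp_force: 0.0
```

```bash
python3 - <<'E'
from h import *
s=telemetry.get_state(); print(s["clock"],s["position"],s["eef_rot"],s["contact_force"])
c=vision.read_camera("wrist"); a=cv2.resize(c["color"][:,:,::-1],(400,300))
t=vision.read_camera("top"); b=cv2.resize(t["color"][:,:,::-1][160:265,216:356],(400,300),interpolation=cv2.INTER_CUBIC)
o=cv2.resize(cv2.imread("pics/top1.png"),None,fx=.5714,fy=.5714)
o=np.vstack([o,np.zeros((300-o.shape[0],o.shape[1],3),np.uint8)])[:, :400]; o=np.pad(o,((0,0),(0,400-o.shape[1]),(0,0))) 
sc=vision.read_camera("scene"); d=cv2.resize(sc["color"][:,:,::-1][140:260,120:280],(400,300),interpolation=cv2.INTER_CUBIC)
cv2.imwrite("pics/end.png",np.vstack([np.hstack([a,b]),np.hstack([o,d])]))
np.savez("w6.npz",R=c["R"],t=c["t"],**{k:c[k] for k in("fx","fy","cx","cy")})
E
```

```text
14.4667 [ 0.61764225 -0.01137203  0.18273649] [ 3.13854732e+00 -2.84176334e-03  6.53900908e-01] [ 0.03601583 -0.22559112 -0.49681832]
```

View pics/end.png

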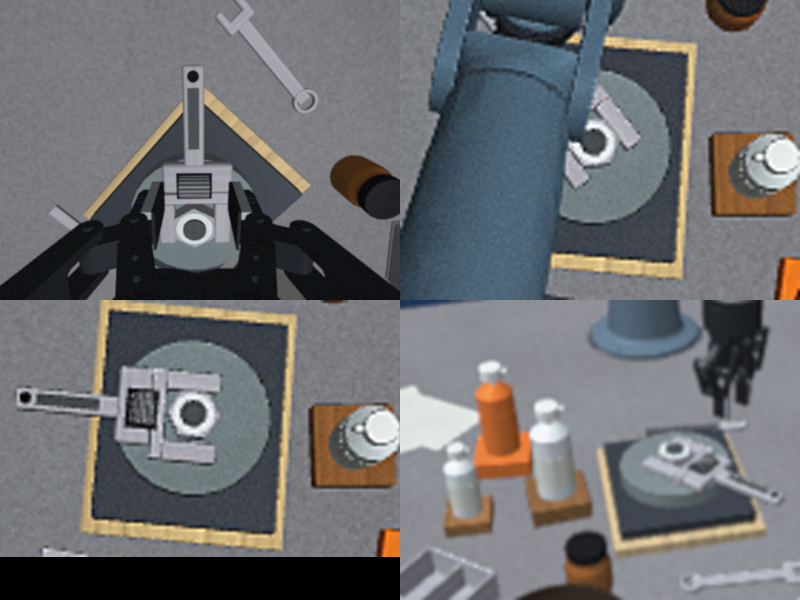

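The wrist panel shows the hole at (193,75) and the stud at (194,230). The wrench still holds the nut, and the other things have not moved.

```bash
python3 - <<'E'
from h import *
c=dict(np.load("w6.npz")); f=lambda u,v,z:pix2w(c,u*1.28,v*1.28,z)
a=f(193,75,.073)
for b in (f(194,230,.084),f(193.5,155,.073),np.array([.5367,-.072,0])):
    d=a-b; print(b,np.arctan2(d[1],d[0]),np.linalg.norm(d[:2]))
E
```

```text
[ 0.53711815 -0.07063852  0.084     ] 0.6578388106985992 0.17100801737549412
[ 0.60633099 -0.0170792   0.073     ] 0.6570599583934783 0.08349225380670147
[ 0.5367 -0.072   0.    ] 0.6626113573885825 0.17217328779022145
```

```bash
python3 -c "
from cell import ticket
print(ticket.sign_off())"
```

```text
the job is handed in; nothing more can be done
None
```

The job is handed in: I sprayed the nut with the larger aluminium can, rolled the worm until the jaw was snug, and swung the handle about 0.81 rad clockwise (an eighth of a turn is 0.79); I measured the handle, not the nut itself. The wrench was left on the nut, at about 14.5 s.

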